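# Re-reference a hand-cranked optical stage

### The job

Wind the stage's crank gently anticlockwise (seen from above) until you feel it come up against its end stop, without forcing it against the stop. From there give it exactly two full turns clockwise, let go, and then swing the clamp lever all the way over to lock the setting. Do not disturb the other things on the table.

Things in the scene. Friction and masses are not known exactly. Their poses are not given: they have to be found in the camera images.
- stage: Fixed manual translation stage on the optical table, 130 x 400 x 110 mm, black base with a grey aluminium rail; origin at the centre of its underside, y along its length towards the black gear box (the +y end, 110 mm high), x across it, away from the robot at yaw 0, z up.
- crank_axis (a point): Point on the crank's vertical axis at the gear box end, fixed to the stage (it does not turn), 150 mm above the table, about 10 mm above the top of the crank arm's boss.
- crank: The steel crank arm; origin on the axis, 110 mm above the table, -x along the arm. 3 N at the handle turns it with its hub. An unmarked hard end stop for the hub lies a quarter to three quarters of a turn anticlockwise of the start; none clockwise. Pushed against it, the handle resists with 5 N, then gives way on the hub's spring by 10 degrees for each 6 N more.
- hub: Dark steel disc 56 mm across with a short lug (45 mm from the axis, opposite the arm), under the arm; origin and axes as the crank's. It turns with the arm, except that at the stop it stays while the arm springs on anticlockwise. Over 15 degrees of that (14 N at the handle) is forcing it. The turns are the hub's, counted from the stop, good within 36 degrees.
- handle (a point): Mid-height point of the black upright crank handle: a freely spinning sleeve 23 mm in diameter and 43 mm tall, at the end of a flat steel crank arm, 55 mm from the crank's axis. The sleeve spans from 21.5 mm below this point (the top of the arm is 1.5 mm lower still) to 21.5 mm above it.
- carriage_top (a point): Top centre of the black finned head (110 x 110 mm plate, fins at 139 mm above the table) on the stage's carriage. The crank moves it only 1 mm per turn, away from the gear box for clockwise turns, so its pose does not tell the turns well. Where it stands at the end stop is not marked.
- clamp (a joint): Clamp lever at the stage's -y end, turning about a vertical axis: 0 = open, arm pointing along the stage's -x; it grows anticlockwise seen from above (knob swinging away from the gear box, towards the stage's -y) to 1.3 rad, its hard stop = clamped. Stays where it is left; starts between 0 and 0.15. About 2 N at the knob moves it.
- clamp_pivot (a point): Point on the clamp lever's vertical axis (a point of the stage), at the height of clamp_knob, 124 mm above the table.
- clamp_knob (a point): Point on the axis of the clamp lever's upright black knob, 16 mm in diameter, 11 mm below its top; the knob stands 30 mm above the arm's top, 70 mm from the pivot.
- lens_post: Bystander: small lens on a steel post with a round foot 56 mm across, 98 mm tall; origin at the centre of its underside.
- driver_box: Bystander: black electronics box 110 x 75 x 50 mm; origin at the centre of its underside.
- hex_driver: Bystander: hand screwdriver 170 mm long with a grey handle, lying on the table along its x; origin under its middle.

How it is judged:
By the outcome, as a careful person would: the job done as asked, in the order asked, and still so for the second after the job is handed in, with the robot touching nothing.
It also fails if it takes over 72 s, if anything falls off the work surface, if the arm or the gripper's body presses on something with over 40 N, if the wrist force passes 120 N, or if a joint passes its speed limit or range.

### The arm

A 7-joint arm with a two-finger parallel gripper is mounted at the origin on the work surface. World frame = base frame: x ahead of the robot, y to its left, z up, the work surface at z = 0. Lengths are in m, angles in rad, forces in N, time in s.
With the tool pointing down it reaches from about 0.35 to 0.9 m from the base axis. Payload 19.9 kg.
Tool frame: the origin (TCP) lies at the very end of the fingers, on their centre line; the grasp point (between the pads) lies 19 mm behind it (manip.grasp_offset is the distance from the TCP to the grasp point, in m); z points along the fingers, y is the direction in which the jaws open and shut (so a half turn about z gives the same grasp; the last joint's range is limited). The gripper opens to 94 mm and grips with 3 to 60 N. Pads are 16 mm wide; open, the fingers measure 119 mm over their backs; the gripper's body (75 mm by 177 mm) begins 78 mm behind the grasp point.
Start: joints at [-1.177, 0.417, -0.01, 1.614, 0.005, 1.111, -0.053], TCP at [0.264, 0.567, 0.205] pointing down, gripper open.
Joint ranges: [-2.81, 2.81], [-0.39, 2.02], [-1.27, 1.25], [0.06, 2.57], [-1.19, 4.33], [0.19, 2], [-2.82, 2.82]. Speed limits (rad/s): [1.89, 1.89, 2.39, 2.39, 3.01, 3.01, 3.01].

### API

Orientations are given as a 3x3 rotation matrix whose columns are the frame's x, y, z axes.
In Python, from cell import manip gives the robot as it stands.
- The arm moves only by the shell command python3 -m creep 'ROWS' [FORCE]. ROWS is JSON, a list of rows, each a list of 5 numbers: the gripper command: -1 is shut, 1 is fully open, values between are in proportion, then the shift along the tool's x, y, z as a fraction of full scale, then the turn about the tool's z as a fraction of full scale. In form: [[jaw, tx, ty, tz, twist], ...]. A call has 1 to 20 rows; each row shifts and turns the commanded pose from where the row before left it, along the tool's axes as they then stand; what a row does not reach is not made up. Full scale, the value 1, is 0.04 m for a shift and 4 degrees for a turn. A row lasts 1/12 s, in which the tool goes at most 41.7 mm and 7.16 degrees, less where a joint would pass 70% of its speed; a pose out of reach is approached as far as the arm can. A call with a number of a shift or a turn outside -1 to 1 is refused whole. A call with a gripper value outside its range is refused whole. The fingers move at their own pace and stop on an object; FORCE is the grip in N (left out, the last holds). Time passes only in rows, so rows that do not move let the fingers close. It gives the time, the measured TCP pose, the force and the opening at its end, in the units of the state.
- manip.get_obs(): the state, without advancing time (a new reading comes with each control period).
- manip.snapshot(name): name is "scene" or "side" or "wrist"; returns a dict with "pixels" (384x512x3 uint8, red, green, blue), "fx", "fy", "cx", "cy" (pixels), "k1" (the pictures are not rectified: a ray, as slopes to the right and down, at radius r is drawn at 1 + k1 r^2 times it, then the intrinsics apply), "origin" and "orientation" of the camera in the world; the wrist camera has in their place "T_tool_cam" (4x4, takes a point from camera to tool coordinates, whose origin is the TCP and whose axes are the flange's). Camera axes: x right, y down, z forward; pixel columns grow to the right and rows downward; lengths in m; the calibration is good to about 2 mm. A picture is of the moment at which its call begins: read the wrist's pose just before it. There is no depth.
- manip.sign_off(): hands the job in, once; it reports no verdict.
Trained networks look in a picture, given as the dict that the camera call returned (one of the last four; its "shot" number tells which), for a name from the list of things; names that differ only in an ending like _2 or _b are one class to them, and where a whole thing is asked for, a point or a joint stands for the part that bears it (a point fixed in the world has none). Each returns a list of dicts, best first, with "conf" (0 to 1); they miss things now and then, are a little off and sometimes report something else, mostly with a low value. They report only what shows in the picture. A call takes as long as a camera call.
- manip.recognise(picture, target): "rect" ([left, top, width, height] as shares, 0 to 1, of the picture: columns of its width, rows of its height, round what is visible of it).
The state is a dict: "clock": time; "joint_pos": joint angles; "joint_vel": joint speeds; "effort": joint torques, N m; "tool_pos": TCP position; "tool_rot": TCP orientation; "wrist_force": force on the tool from outside, world axes, zero at the start; "torque": the same for the moment, N m; "finger_gap": finger opening in m.
Only numpy, scipy, OpenCV 4.12 (cv2) and the standard library are available. Lean on these libraries where they do the work, as an engineer would, in place of code of your own. Each camera call takes 0.05 s, during which the arm holds its last target.

## Working session

There is one attempt and no reset: what is moved stays moved. The work goes in short steps, Python scripts to look and compute and a shell command to move; the robot and the scene stay as the last step left them, time stands still between calls to the robot, and variables do not carry over. Pictures are saved under pics/ and viewed, and the job is handed in when it is done.

```bash
ls; mkdir -p pics
cat > h.py <<'E'
import numpy as np, cv2
from cell import manip
def snap(n,fn):
    o=manip.get_obs(); s=manip.snapshot(n)
    cv2.imwrite('pics/'+fn,cv2.cvtColor(s['pixels'],cv2.COLOR_RGB2BGR))
    if n=='wrist':
        T=np.array(s['T_tool_cam']); R=np.array(o['tool_rot']);p=np.array(o['tool_pos'])
        s['orientation']=R@T[:3,:3]; s['origin']=p+R@T[:3,3]
    return s
def ray(s,u,v):
    x=(u-s['cx'])/s['fx'];y=(v-s['cy'])/s['fy']
    rd=np.hypot(x,y);r=rd
    for _ in range(30): r=rd/(1+s['k1']*r*r)
    k=r/rd if rd>0 else 1
    d=np.array(s['orientation'])@np.array([x*k,y*k,1]);return np.array(s['origin']),d/np.linalg.norm(d)
def atz(s,u,v,z):
    o,d=ray(s,u,v);return o+d*(z-o[2])/d[2]
def tri(rs):
    A=0;b=0
    for o,d in rs:
        P=np.eye(3)-np.outer(d,d);A=A+P;b=b+P@o
    p=np.linalg.solve(A,b)
    return p,[np.linalg.norm(np.cross(p-o,d)) for o,d in rs]
def proj(s,p):
    c=np.array(s['orientation']).T@(np.array(p)-np.array(s['origin']))
    x,y=c[:2]/c[2];f=1+s['k1']*(x*x+y*y)
    return s['fx']*x*f+s['cx'],s['fy']*y*f+s['cy']
E
python3 - <<'E'
from h import *
np.set_printoptions(precision=4,suppress=True)
import pickle
S={}
for n in ['scene','side','wrist']:
    s=snap(n,n+'0.png');S[n]=s
    print(n,np.array(s['origin']),s['k1'],s['fx'])
    for t in ['stage','crank','hub','handle','carriage_top','clamp','clamp_knob','lens_post','driver_box','hex_driver']:
        r=manip.recognise(s,t)
        print(t,[(round(q['conf'],2),[round((q['rect'][0]+q['rect'][2]/2)*512,1),round((q['rect'][1]+q['rect'][3]/2)*384,1),round(q['rect'][2]*512),round(q['rect'][3]*384)]) for q in r[:2]])
pickle.dump(S,open('S0.pkl','wb'))
o=manip.get_obs();print(o['clock'],o['tool_pos'],np.array(o['tool_rot']),o['wrist_force'],o['finger_gap'])
E
```

```text
pics
scene [1.421  0.0649 1.3029] -0.14574734985548066 415.83187613735186
stage [(0.92, [268.4, 179.2, 112, 76]), (0.58, [228.4, 154.5, 14, 24])]
crank [(0.64, [301.3, 174.9, 25, 19])]
hub [(0.53, [305.8, 177.9, 26, 20]), (0.23, [301.6, 174.8, 21, 14])]
handle [(0.59, [301.7, 172.7, 21, 15])]
carriage_top [(0.82, [260.0, 175.6, 35, 40]), (0.5, [266.2, 176.6, 110, 74])]
clamp [(0.63, [305.1, 175.9, 25, 21]), (0.48, [229.0, 155.5, 10, 22])]
clamp_knob [(0.54, [266.6, 178.5, 109, 74])]
lens_post [(0.59, [223.9, 241.7, 19, 18])]
driver_box [(0.95, [155.5, 173.2, 31, 29])]
hex_driver [(0.69, [374.9, 211.2, 24, 11])]
side [ 0.4844 -0.7462  1.0761] -0.010642399726014431 452.9005367810481
stage [(0.83, [210.5, 213.8, 65, 128])]
crank [(0.73, [221.6, 157.0, 14, 22]), (0.33, [210.1, 213.7, 61, 131])]
hub [(0.68, [220.6, 157.9, 18, 26]), (0.28, [200.1, 248.0, 39, 10])]
handle [(0.62, [218.0, 161.1, 10, 28])]
carriage_top [(0.55, [216.7, 210.9, 36, 46])]
clamp [(0.59, [196.9, 246.9, 31, 14]), (0.57, [243.9, 360.9, 60, 46])]
clamp_knob [(0.54, [202.3, 245.0, 39, 15])]
lens_post [(0.86, [317.7, 233.4, 23, 29]), (0.64, [211.8, 217.0, 61, 133])]
driver_box [(0.89, [241.9, 360.1, 59, 47]), (0.28, [218.0, 210.0, 42, 47])]
hex_driver [(0.76, [216.3, 122.5, 19, 15])]
wrist [0.1894 0.602  0.3846] -0.054382202780942517 307.2522923241181
stage []
crank []
hub []
handle []
carriage_top []
clamp []
clamp_knob []
lens_post []
driver_box [(0.29, [286.1, 358.9, 39, 44])]
hex_driver [(0.74, [285.4, 359.8, 39, 35])]
1.65 [0.2638 0.5665 0.2054] [[-0.9065  0.4221 -0.    ]
 [ 0.4221  0.9065 -0.0002]
 [-0.0001 -0.0002 -1.    ]] [-0.4112  0.4183 -0.6112] 0.09385317230921972
```

View pictures.

Run:
```python
import cv2
a=cv2.imread('pics/scene0.png')[110:270,120:400];cv2.imwrite('pics/scene0c.png',cv2.resize(a,None,fx=2.8,fy=2.8,interpolation=cv2.INTER_CUBIC))
a=cv2.imread('pics/side0.png')[100:384,130:350];cv2.imwrite('pics/side0c.png',cv2.resize(a,None,fx=2.1,fy=2.1,interpolation=cv2.INTER_CUBIC))
```

```text
(no output)
```

View pics/scene0c.png

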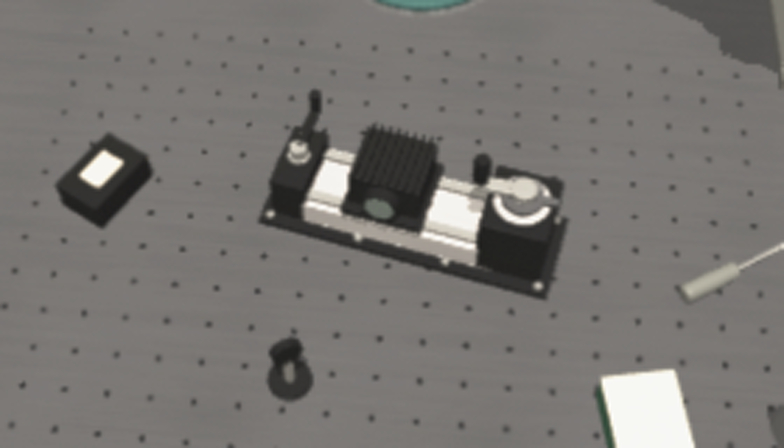

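View pics/side0c.png

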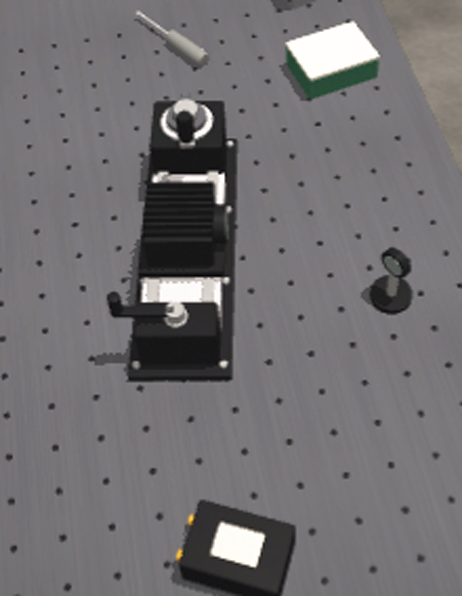

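View pics/wrist0.png

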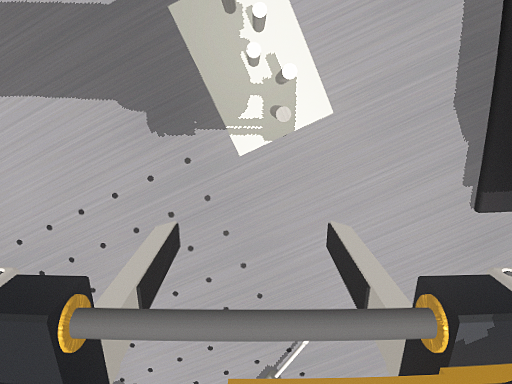

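Run:
```python
import cv2,numpy as np
a=cv2.imread('pics/scene0.png')
def c(im,x,y,w,h):return cv2.resize(im[y:y+h,x:x+w],(400,int(400*h/w)),interpolation=cv2.INTER_CUBIC)
b=cv2.imread('pics/side0.png')
t=np.hstack([c(a,275,155,50,36),c(a,210,135,50,36)]);u=np.hstack([c(b,195,138,50,36),c(b,175,230,50,36)])
cv2.imwrite('pics/z0.png',np.vstack([t,u]))
```

```text
(no output)
```

View pics/z0.png

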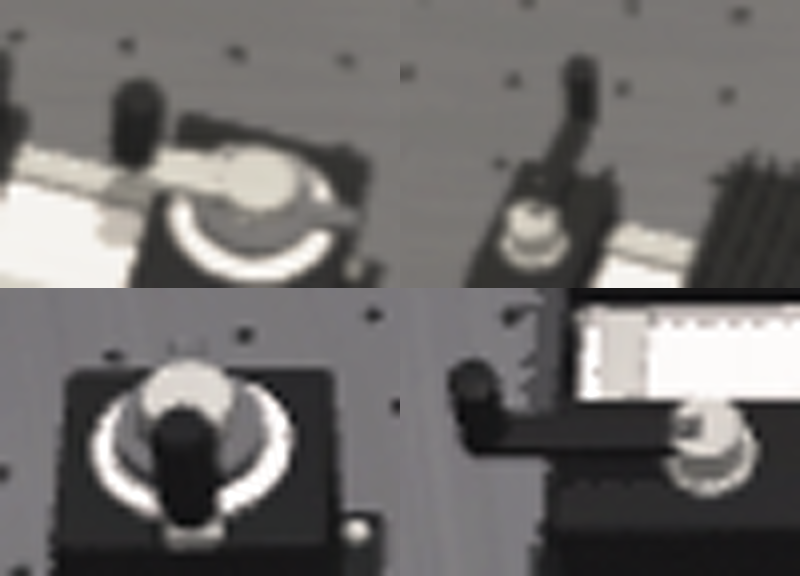

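Run:
```python
from h import *
import pickle
np.set_printoptions(precision=4,suppress=True)
S=pickle.load(open('S0.pkl','rb'))
P={'htop':((292.25,166.5),(218.1,155.1)),'hbot':((291.4,175),(218.7,165.7)),'boss':((307.75,177.25),(218.4,151.4)),'knob':((232.5,143.5),(184.5,241.75)),'pivscrew':((226.5,161.9),(213.5,247.75))}
for k,(a,b) in P.items():
    print(k,*tri([ray(S['scene'],*a),ray(S['side'],*b)]))
# stage base corners scene crop scale 2.8
for n,u,v in [('c1',120+537/2.8,110+287/2.8),('c2',120+270/2.8,110+214/2.8)]:
    print(n,atz(S['scene'],u,v,0.015))
for n,u,v in [('s1',130+231/2.1,100+143/2.1),('s2',130+224/2.1,100+364/2.1),('s3',130+137/2.1,100+364/2.1)]:
    print(n,atz(S['side'],u,v,0.015))
print('lens',tri([ray(S['scene'],223.9,241.7),ray(S['side'],317.7,233.4)]))
```

```text
htop [0.5569 0.1086 0.1833] [np.float64(0.0018378873259921246), np.float64(0.0018378873259919967)]
hbot [0.5567 0.1102 0.1369] [np.float64(2.068132484123416e-06), np.float64(2.068132484317106e-06)]
boss [0.5639 0.166  0.1382] [np.float64(0.001913735832907486), np.float64(0.001913735832907467)]
knob [ 0.4315 -0.1138  0.1323] [np.float64(0.002091446569353757), np.float64(0.0020914465693537107)]
pivscrew [ 0.4986 -0.1291  0.1051] [np.float64(0.002713050405015923), np.float64(0.0027130504050160258)]
c1 [0.6278 0.1963 0.015 ]
c2 [ 0.5464 -0.1643  0.015 ]
s1 [0.6298 0.1959 0.015 ]
s2 [ 0.5488 -0.1657  0.015 ]
s3 [ 0.4425 -0.1415  0.015 ]
lens (array([ 0.7863, -0.1037,  0.0346]), [np.float64(0.0022921607067025737), np.float64(0.002292160706702778)])
```

```bash
python3 -m creep '[[1,0,0,-0.25,-0.892],[1,0,0,-0.25,-0.892],[1,0,0,-0.25,-0.892],[1,0,0,-0.25,-0.892],[1,0,0,-0.25,-0.892],[1,0,0,-0.25,-0.892],[1,0,0,-0.25,-0.892],[1,0,0,0,0]]'
```

```text
clock: 2.32
tool_pos: [0.2641, 0.5672, 0.2773]
tool_rot: [[-1.0, -0.003, 0.001], [-0.003, 1.0, 0.002], [-0.001, 0.002, -1.0]]
wrist_force: [0.1, -0.3, 0.2]
finger_gap: 0.0941
```

```bash
python3 -m creep '[[1,-0.366,-0.572,0,0],[1,-0.366,-0.572,0,0],[1,-0.366,-0.572,0,0],[1,-0.366,-0.572,0,0],[1,-0.366,-0.572,0,0],[1,-0.366,-0.572,0,0],[1,-0.366,-0.572,0,0],[1,-0.366,-0.572,0,0],[1,-0.366,-0.572,0,0],[1,-0.366,-0.572,0,0],[1,-0.366,-0.572,0,0],[1,-0.366,-0.572,0,0],[1,-0.366,-0.572,0,0],[1,-0.366,-0.572,0,0],[1,-0.366,-0.572,0,0],[1,-0.366,-0.572,0,0],[1,-0.366,-0.572,0,0],[1,0,-0.5,0,0],[1,0,-0.5,0,0],[1,0,0,0,0]]'
python3 - <<'E'
from h import *
import pickle
s=snap('wrist','w1.png');pickle.dump(s,open('w1.pkl','wb'));print(s['origin'])
E
```

```text
clock: 3.98
tool_pos: [0.513, 0.1336, 0.275]
tool_rot: [[-1.0, 0.007, -0.0], [0.007, 1.0, -0.001], [0.0, -0.001, -1.0]]
wrist_force: [-1.1, -0.4, -0.2]
finger_gap: 0.0938
[0.43107309 0.13543003 0.45423584]
```

View pics/w1.png

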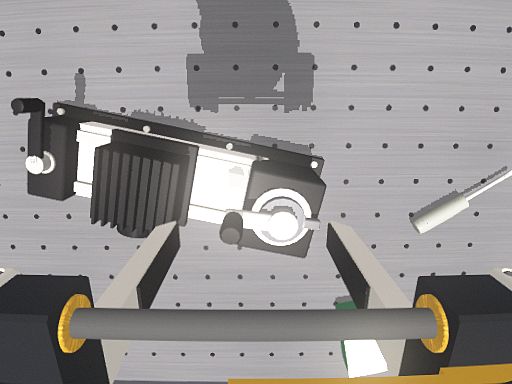

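Run:
```python
import cv2,numpy as np
a=cv2.imread('pics/w1.png')
def c(im,x,y,w,h):return cv2.resize(im[y:y+h,x:x+w],(600,int(600*h/w)),interpolation=cv2.INTER_CUBIC)
cv2.imwrite('pics/z1.png',np.vstack([c(a,210,180,120,60),c(a,0,90,100,50)]))
import pickle
from h import proj
s=pickle.load(open('w1.pkl','rb'));print(proj(s,(.557,.109,.182)),proj(s,(.564,.166,.140)),proj(s,(.4315,-.1138,.135)),s['origin'],s['orientation'])
```

```text
(np.float64(226.71744499453524), np.float64(237.07872715294843)) (np.float64(281.69494597075766), np.float64(226.5219412450591)) (np.float64(14.323705895359836), np.float64(106.56128778720291)) [0.43107309 0.13543003 0.45423584] [[ 0.00559368  0.96042488  0.27848296]
 [ 0.99998269 -0.0048637  -0.0033121 ]
 [-0.00182657  0.27849667 -0.96043546]]
```

View pics/z1.png

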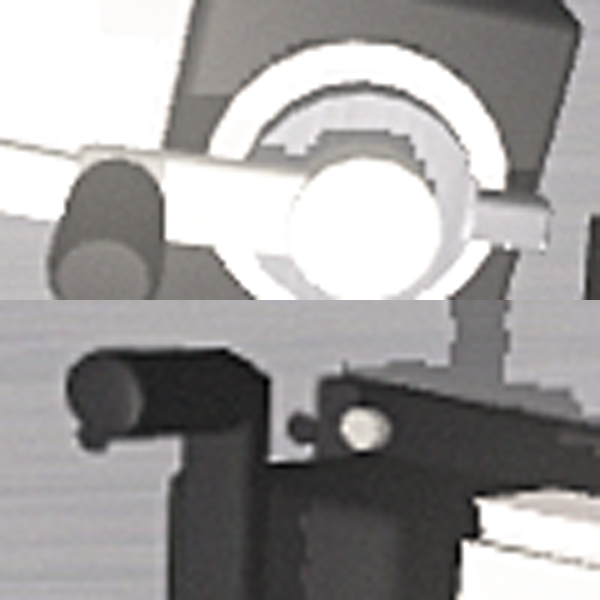

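Run:
```python
from h import *
import pickle
np.set_printoptions(precision=4,suppress=True)
S=pickle.load(open('S0.pkl','rb'));w=pickle.load(open('w1.pkl','rb'))
P={'htop':((292.25,166.5),(218.1,155.1),(230.8,235)),'boss':((307.75,177.25),(218.4,151.4),(283,226.4)),'knob':((232.5,143.5),(184.5,241.75),(18.3,105.8))}
for k,(a,b,c) in P.items():
    print(k,*tri([ray(S['scene'],*a),ray(S['side'],*b),ray(w,*c)]))
    for z in ([.182] if k=='htop' else [.14] if k=='boss' else [.135]): print([atz(s,*q,z)[:2] for s,q in [(S['scene'],a),(S['side'],b),(w,c)]])
```

```text
htop [0.556  0.1107 0.181 ] [np.float64(0.002400159585693345), np.float64(0.0026736419111302923), np.float64(0.0022534693532654214)]
[array([0.5541, 0.1097]), array([0.5581, 0.1078]), array([0.5548, 0.113 ])]
boss [0.5641 0.1666 0.1382] [np.float64(0.001798456247189209), np.float64(0.0021965146992350866), np.float64(0.0010925994853885567)]
[array([0.5633, 0.167 ]), array([0.5648, 0.1621]), array([0.5639, 0.1674])]
knob [ 0.431  -0.1132  0.131 ] [np.float64(0.0021365990311822567), np.float64(0.00227507255555831), np.float64(0.0007412434438896248)]
[array([ 0.4317, -0.1122]), array([ 0.4331, -0.1175]), array([ 0.4309, -0.1092])]
```

```bash
python3 -m creep '[[0.1,-0.36,-0.19,0.3,0],[0.1,-0.36,-0.19,0.3,0],[0.1,-0.36,-0.19,0.3,0],[0.1,0,0,0.1,0],[0.1,0,0,0.3,0],[0.1,0,0,0.4,0],[0.1,0,0,0.4,0],[0.1,0,0,0.4,0],[0.1,0,0,0.3,0],[0.1,0,0,0.2,0],[0.1,0,0,0.1,0],[0.1,0,0,0,0]]' 20
python3 - <<'E'
from h import *
s=snap('wrist','w2.png')
E
```

```text
clock: 5.03
tool_pos: [0.5556, 0.1151, 0.1509]
tool_rot: [[-1.0, -0.0, -0.001], [-0.0, 1.0, -0.0], [0.001, -0.0, -1.0]]
wrist_force: [0.2, 0.0, 0.9]
finger_gap: 0.0519
```

View pics/w2.png

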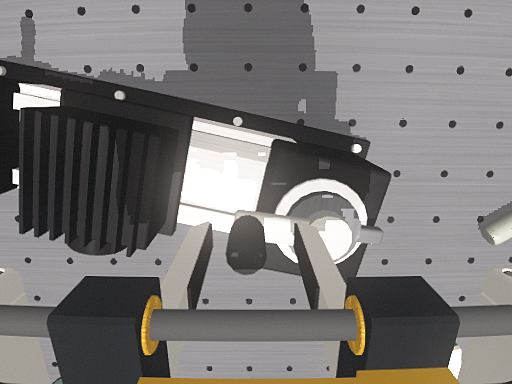

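```bash
python3 -m creep '[[0,0,-0.08,0,0],[-0.5,0,0,0,0],[-1,0,0,0,0],[-1,0,0,0,0],[-1,0,0,0,0],[-1,0,0,0,0]]' 20
```

```text
clock: 5.58
tool_pos: [0.5561, 0.1113, 0.1517]
tool_rot: [[-1.0, 0.0, 0.0], [0.0, 1.0, -0.0], [-0.0, -0.0, -1.0]]
wrist_force: [-0.8, -1.3, 1.5]
finger_gap: 0.0221
```

```bash
cat > c.py <<'E'
import numpy as np,sys
# chord rows: start angle deg, step deg, n ; prints tx,ty
a,d,n=map(float,sys.argv[1:4]);R=.055
for i in range(int(n)):
    p=np.radians(a+i*d);q=np.radians(a+(i+1)*d)
    print(f"{a+(i+1)*d:.0f}: [-1,{-R*(np.cos(q)-np.cos(p))/.04:.2f},{R*(np.sin(q)-np.sin(p))/.04:.2f},0,0]")
E
python3 c.py -98 10 8; python3 c.py -18 4 50
```

```text
-88: [-1,-0.24,-0.01,0,0]
-78: [-1,-0.24,0.03,0,0]
-68: [-1,-0.23,0.07,0,0]
-58: [-1,-0.21,0.11,0,0]
-48: [-1,-0.19,0.14,0,0]
-38: [-1,-0.16,0.18,0,0]
-28: [-1,-0.13,0.20,0,0]
-18: [-1,-0.09,0.22,0,0]
-14: [-1,-0.03,0.09,0,0]
-10: [-1,-0.02,0.09,0,0]
-6: [-1,-0.01,0.10,0,0]
-2: [-1,-0.01,0.10,0,0]
2: [-1,-0.00,0.10,0,0]
6: [-1,0.01,0.10,0,0]
10: [-1,0.01,0.10,0,0]
14: [-1,0.02,0.09,0,0]
18: [-1,0.03,0.09,0,0]
22: [-1,0.03,0.09,0,0]
26: [-1,0.04,0.09,0,0]
30: [-1,0.05,0.08,0,0]
34: [-1,0.05,0.08,0,0]
38: [-1,0.06,0.08,0,0]
42: [-1,0.06,0.07,0,0]
46: [-1,0.07,0.07,0,0]
50: [-1,0.07,0.06,0,0]
54: [-1,0.08,0.06,0,0]
58: [-1,0.08,0.05,0,0]
62: [-1,0.08,0.05,0,0]
66: [-1,0.09,0.04,0,0]
70: [-1,0.09,0.04,0,0]
74: [-1,0.09,0.03,0,0]
78: [-1,0.09,0.02,0,0]
82: [-1,0.09,0.02,0,0]
86: [-1,0.10,0.01,0,0]
90: [-1,0.10,0.00,0,0]
94: [-1,0.10,-0.00,0,0]
98: [-1,0.10,-0.01,0,0]
102: [-1,0.09,-0.02,0,0]
106: [-1,0.09,-0.02,0,0]
110: [-1,0.09,-0.03,0,0]
114: [-1,0.09,-0.04,0,0]
118: [-1,0.09,-0.04,0,0]
122: [-1,0.08,-0.05,0,0]
126: [-1,0.08,-0.05,0,0]
130: [-1,0.08,-0.06,0,0]
134: [-1,0.07,-0.06,0,0]
138: [-1,0.07,-0.07,0,0]
142: [-1,0.06,-0.07,0,0]
146: [-1,0.06,-0.08,0,0]
150: [-1,0.05,-0.08,0,0]
154: [-1,0.05,-0.08,0,0]
158: [-1,0.04,-0.09,0,0]
162: [-1,0.03,-0.09,0,0]
166: [-1,0.03,-0.09,0,0]
170: [-1,0.02,-0.09,0,0]
174: [-1,0.01,-0.10,0,0]
178: [-1,0.01,-0.10,0,0]
182: [-1,-0.00,-0.10,0,0]
```

```bash
python3 -m creep '[[-1,-0.24,-0.01,0,0],[-1,-0.24,0.03,0,0],[-1,0,0,0,0]]' 20
```

```text
clock: 5.83
tool_pos: [0.5764, 0.1122, 0.1516]
tool_rot: [[-1.0, 0.0, 0.001], [0.0, 1.0, -0.0], [-0.001, -0.0, -1.0]]
wrist_force: [3.9, -3.0, 4.3]
finger_gap: 0.0222
```

```bash
python3 -m creep '[[-1,-0.23,0.07,0,0],[-1,-0.21,0.11,0,0],[-1,-0.19,0.14,0,0],[-1,-0.16,0.18,0,0],[-1,-0.13,0.2,0,0],[-1,0,0,0,0]]' 20
python3 - <<'E'
from h import *
for i in range(3):
    o=manip.get_obs();print(o['clock'],np.round(o['wrist_force'],2),np.round(o['tool_pos'],4),np.round(o['effort'],2))
E
```

```text
clock: 6.33
tool_pos: [0.6134, 0.1423, 0.1517]
tool_rot: [[-1.0, -0.002, 0.002], [-0.002, 1.0, 0.0], [-0.002, 0.0, -1.0]]
wrist_force: [4.7, 1.1, 3.5]
finger_gap: 0.0225
6.3333 [4.71 1.15 3.47] [0.6134 0.1423 0.1517] [ -1.68 -82.61   3.78 -36.43  -0.61   2.05  -0.38]
6.3333 [4.71 1.15 3.47] [0.6134 0.1423 0.1517] [ -1.68 -82.61   3.78 -36.43  -0.61   2.05  -0.38]
6.3333 [4.71 1.15 3.47] [0.6134 0.1423 0.1517] [ -1.68 -82.61   3.78 -36.43  -0.61   2.05  -0.38]
```

```bash
cat > f.py <<'E'
from h import *
o=manip.get_obs();p=np.array(o['tool_pos'])[:2]-[.564,.1665];a=np.arctan2(p[1],p[0]);f=np.array(o['wrist_force'])
print('t %.2f ang %.1f R %.4f Ft %.2f Fr %.2f Fz %.2f'%(o['clock'],np.degrees(a),np.hypot(*p),-f[0]*np.sin(a)+f[1]*np.cos(a),f[0]*np.cos(a)+f[1]*np.sin(a),f[2]))
E
python3 -m creep '[[-1,0,0,0,0]]' >/dev/null; python3 f.py;python3 -m creep '[[-1,0,0,0,0]]' >/dev/null; python3 f.py
python3 -m creep '[[-1,-0.05,0.08,0,0],[-1,-0.03,0.09,0,0]]' >/dev/null; python3 f.py
python3 -m creep '[[-1,0,0,0,0]]' >/dev/null; python3 f.py
```

```text
t 6.42 ang -26.7 R 0.0550 Ft 2.29 Fr 5.86 Fz 1.86
t 6.50 ang -26.9 R 0.0550 Ft 2.15 Fr 5.68 Fz 0.61
t 6.67 ang -20.3 R 0.0551 Ft -4.59 Fr 5.07 Fz 3.49
t 6.75 ang -19.4 R 0.0550 Ft -0.03 Fr 4.08 Fz 3.97
```

```bash
python3 -m creep '[[-1,-0.02,0.09,0,0],[-1,-0.02,0.09,0,0]]' >/dev/null; python3 f.py
python3 -m creep '[[-1,0,0,0,0]]' >/dev/null; python3 f.py
```

```text
t 6.92 ang -12.8 R 0.0548 Ft -3.35 Fr 5.82 Fz 3.48
t 7.00 ang -11.8 R 0.0548 Ft -0.40 Fr 5.79 Fz 3.85
```

```bash
python3 -m creep '[[-1,-0.01,0.1,0,0],[-1,-0.01,0.1,0,0]]' >/dev/null; python3 f.py
python3 -m creep '[[-1,0,0,0,0]]' >/dev/null; python3 f.py
```

```text
t 7.17 ang -4.2 R 0.0546 Ft -3.24 Fr 7.20 Fz 2.06
t 7.25 ang -3.1 R 0.0546 Ft -1.33 Fr 6.70 Fz 2.64
```

```bash
python3 -m creep '[[-1,0,0.1,0,0],[-1,0.01,0.1,0,0]]' >/dev/null; python3 f.py
python3 -m creep '[[-1,0,0,0,0]]' >/dev/null; python3 f.py
```

```text
t 7.42 ang 4.4 R 0.0544 Ft -3.17 Fr 7.50 Fz 2.20
t 7.50 ang 5.6 R 0.0544 Ft -0.87 Fr 7.76 Fz 2.34
```

```bash
python3 -m creep '[[-1,0,0.1,0,0],[-1,0.01,0.1,0,0]]' >/dev/null; python3 f.py
python3 -m creep '[[-1,0,0,0,0]]' >/dev/null; python3 f.py
```

```text
t 7.67 ang 13.0 R 0.0547 Ft -2.44 Fr 1.55 Fz 2.81
t 7.75 ang 14.1 R 0.0546 Ft -0.55 Fr 4.76 Fz 4.25
```

```bash
python3 -m creep '[[-1,0.02,0.1,0,0],[-1,0.03,0.09,0,0]]' >/dev/null; python3 f.py
python3 -m creep '[[-1,0,0,0,0]]' >/dev/null; python3 f.py
```

```text
t 7.92 ang 21.2 R 0.0546 Ft -3.23 Fr 2.70 Fz 4.95
t 8.00 ang 22.3 R 0.0546 Ft -0.03 Fr 2.28 Fz 4.86
```

```bash
python3 -m creep '[[-1,0.03,0.09,0,0],[-1,0.04,0.09,0,0]]' >/dev/null; python3 f.py
python3 -m creep '[[-1,0,0,0,0]]' >/dev/null; python3 f.py
```

```text
t 8.17 ang 29.3 R 0.0547 Ft -3.01 Fr -1.01 Fz 5.55
t 8.25 ang 30.4 R 0.0547 Ft -0.35 Fr 0.09 Fz 6.55
```

```bash
python3 -m creep '[[-1,0.05,0.08,0,0],[-1,0.05,0.08,0,0]]' >/dev/null; python3 f.py
python3 -m creep '[[-1,0,0,0,0]]' >/dev/null; python3 f.py
```

```text
t 8.42 ang 37.3 R 0.0548 Ft -3.40 Fr -3.18 Fz 5.56
t 8.50 ang 38.2 R 0.0548 Ft -0.10 Fr -1.75 Fz 6.59
```

```bash
cat >> f.py <<'E'
import sys
Ft=-f[0]*np.sin(a)+f[1]*np.cos(a)
if len(sys.argv)>1 and Ft<float(sys.argv[1]): print('STOP');sys.exit(1)
E
python3 -m creep '[[-1,0.06,0.08,0,0],[-1,0.06,0.07,0,0]]' >/dev/null; python3 f.py -5.5 && 
python3 -m creep '[[-1,0,0,0,0]]' >/dev/null&& python3 f.py -2.2 &&
python3 -m creep '[[-1,0.07,0.07,0,0],[-1,0.07,0.06,0,0]]' >/dev/null&& python3 f.py -5.5 &&
python3 -m creep '[[-1,0,0,0,0]]' >/dev/null&& python3 f.py -2.2 &&
python3 -m creep '[[-1,0.08,0.06,0,0],[-1,0.08,0.05,0,0]]' >/dev/null&& python3 f.py -5.5 &&
python3 -m creep '[[-1,0,0,0,0]]' >/dev/null&& python3 f.py -2.2 &&
python3 -m creep '[[-1,0.08,0.05,0,0],[-1,0.09,0.04,0,0]]' >/dev/null&& python3 f.py -5.5 &&
python3 -m creep '[[-1,0,0,0,0]]' >/dev/null&& python3 f.py -2.2
```

```text
t 8.67 ang 45.3 R 0.0548 Ft -3.50 Fr -4.13 Fz 5.38
t 8.75 ang 46.1 R 0.0548 Ft -0.91 Fr -4.47 Fz 7.38
t 8.92 ang 53.0 R 0.0548 Ft -6.27 Fr -5.35 Fz 7.62
STOP
```

```bash
python3 -m creep '[[-1,0,0,0,0]]' >/dev/null; python3 f.py;python3 -m creep '[[-1,0,0,0,0]]' >/dev/null; python3 f.py
```

```text
t 9.00 ang 53.2 R 0.0547 Ft -6.03 Fr -5.34 Fz 6.53
t 9.08 ang 52.7 R 0.0547 Ft -6.15 Fr -3.68 Fz 5.25
```

```bash
python3 -m creep '[[-1,0.09,0.06,0,0]]' >/dev/null; python3 f.py;python3 -m creep '[[-1,0,0,0,0]]' >/dev/null; python3 f.py;python3 -m creep '[[-1,0,0,0,0]]' >/dev/null; python3 f.py
```

```text
t 9.17 ang 56.3 R 0.0546 Ft -8.29 Fr -4.72 Fz 4.11
t 9.25 ang 57.2 R 0.0547 Ft -8.51 Fr -4.72 Fz 6.13
t 9.33 ang 56.7 R 0.0546 Ft -8.61 Fr -3.68 Fz 5.06
```

```bash
python3 c.py 57 -6 1; python3 c.py 51 -10 36
python3 - <<'E'
from h import *
o=manip.get_obs();print(o['tool_pos'],np.array(o['tool_rot']).round(3))
E
```

```text
51: [-1,-0.12,-0.08,0,0]
41: [-1,-0.17,-0.17,0,0]
31: [-1,-0.14,-0.19,0,0]
21: [-1,-0.11,-0.22,0,0]
11: [-1,-0.07,-0.23,0,0]
1: [-1,-0.03,-0.24,0,0]
-9: [-1,0.02,-0.24,0,0]
-19: [-1,0.06,-0.23,0,0]
-29: [-1,0.10,-0.22,0,0]
-39: [-1,0.13,-0.20,0,0]
-49: [-1,0.17,-0.17,0,0]
-59: [-1,0.19,-0.14,0,0]
-69: [-1,0.22,-0.11,0,0]
-79: [-1,0.23,-0.07,0,0]
-89: [-1,0.24,-0.03,0,0]
-99: [-1,0.24,0.02,0,0]
-109: [-1,0.23,0.06,0,0]
-119: [-1,0.22,0.10,0,0]
-129: [-1,0.20,0.13,0,0]
-139: [-1,0.17,0.17,0,0]
-149: [-1,0.14,0.19,0,0]
-159: [-1,0.11,0.22,0,0]
-169: [-1,0.07,0.23,0,0]
-179: [-1,0.03,0.24,0,0]
-189: [-1,-0.02,0.24,0,0]
-199: [-1,-0.06,0.23,0,0]
-209: [-1,-0.10,0.22,0,0]
-219: [-1,-0.13,0.20,0,0]
-229: [-1,-0.17,0.17,0,0]
-239: [-1,-0.19,0.14,0,0]
-249: [-1,-0.22,0.11,0,0]
-259: [-1,-0.23,0.07,0,0]
-269: [-1,-0.24,0.03,0,0]
-279: [-1,-0.24,-0.02,0,0]
-289: [-1,-0.23,-0.06,0,0]
-299: [-1,-0.22,-0.10,0,0]
-309: [-1,-0.20,-0.13,0,0]
[0.59397603 0.21212507 0.15144499] [[-1.     0.001  0.   ]
 [ 0.001  1.    -0.002]
 [-0.    -0.002 -1.   ]]
```

```bash
python3 -m creep '[[-1,-0.12,-0.08,0,0],[-1,-0.17,-0.17,0,0],[-1,-0.14,-0.19,0,0],[-1,-0.11,-0.22,0,0],[-1,-0.07,-0.23,0,0],[-1,-0.03,-0.24,0,0],[-1,0.02,-0.24,0,0],[-1,0.06,-0.23,0,0],[-1,0.1,-0.22,0,0],[-1,0.13,-0.2,0,0],[-1,0,0,0,0]]' 25; python3 f.py
```

```text
clock: 10.25
tool_pos: [0.6067, 0.1315, 0.1516]
tool_rot: [[-1.0, 0.001, 0.0], [0.001, 1.0, -0.0], [-0.0, -0.0, -1.0]]
wrist_force: [3.3, -6.3, 4.7]
finger_gap: 0.0221
t 10.25 ang -39.4 R 0.0552 Ft -2.75 Fr 6.52 Fz 4.71
```

```bash
python3 -m creep '[[-1,0.17,-0.17,0,0],[-1,0.19,-0.14,0,0],[-1,0.22,-0.11,0,0],[-1,0.23,-0.07,0,0],[-1,0.24,-0.03,0,0],[-1,0.24,0.02,0,0],[-1,0.23,0.06,0,0],[-1,0.22,0.1,0,0],[-1,0.2,0.13,0,0],[-1,0,0,0,0]]' 25; python3 f.py
```

```text
clock: 11.08
tool_pos: [0.5276, 0.1246, 0.1514]
tool_rot: [[-1.0, -0.001, -0.003], [-0.001, 1.0, -0.001], [0.003, -0.001, -1.0]]
wrist_force: [-8.9, -5.7, 12.7]
finger_gap: 0.0224
t 11.08 ang -130.9 R 0.0555 Ft -3.02 Fr 10.14 Fz 12.66
```

```bash
python3 -m creep '[[-1,0.19,0.15,-0.02,0],[-1,0.14,0.19,0,0],[-1,0.11,0.22,0,0],[-1,0.07,0.23,0,0],[-1,0.03,0.24,0,0],[-1,-0.02,0.24,0,0],[-1,-0.06,0.23,0,0],[-1,-0.1,0.22,0,0],[-1,-0.13,0.2,0,0],[-1,0,0,0,0]]' 25; python3 f.py
```

```text
clock: 11.92
tool_pos: [0.5211, 0.2013, 0.1516]
tool_rot: [[-1.0, -0.001, 0.0], [-0.001, 1.0, -0.002], [-0.0, -0.002, -1.0]]
wrist_force: [8.2, -4.1, -2.6]
finger_gap: 0.0226
t 11.92 ang 140.9 R 0.0552 Ft -2.04 Fr -8.96 Fz -2.59
```

```bash
python3 -m creep '[[-1,-0.18,0.16,0,0],[-1,-0.19,0.14,0,0],[-1,-0.22,0.11,0,0],[-1,-0.23,0.07,0,0],[-1,-0.24,0.03,0,0],[-1,-0.24,-0.02,0,0],[-1,-0.23,-0.06,0,0],[-1,-0.22,-0.1,0,0],[-1,-0.2,-0.13,0,0],[-1,0,0,0,0]]' 25; python3 f.py
python3 - <<'E'
from h import *
s=snap('side','s3.png');a=s['pixels'][120:280,150:290,::-1]
w=snap('wrist','w3.png')['pixels'][180:290,180:400,::-1]
cv2.imwrite('pics/s3c.png',cv2.resize(a,None,fx=3,fy=3));cv2.imwrite('pics/w3c.png',cv2.resize(w,None,fx=3,fy=3))
E
```

```text
clock: 12.75
tool_pos: [0.5988, 0.2083, 0.1517]
tool_rot: [[-1.0, 0.001, -0.001], [0.001, 1.0, -0.001], [0.001, -0.001, -1.0]]
wrist_force: [0.2, -2.8, 0.8]
finger_gap: 0.0225
t 12.75 ang 50.2 R 0.0544 Ft -1.89 Fr -2.01 Fz 0.76
```

View pics/s3c.png

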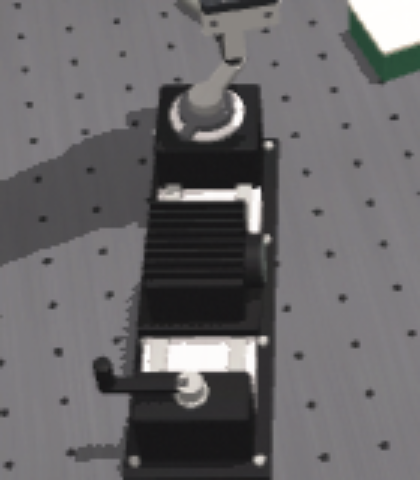

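View pics/w3c.png

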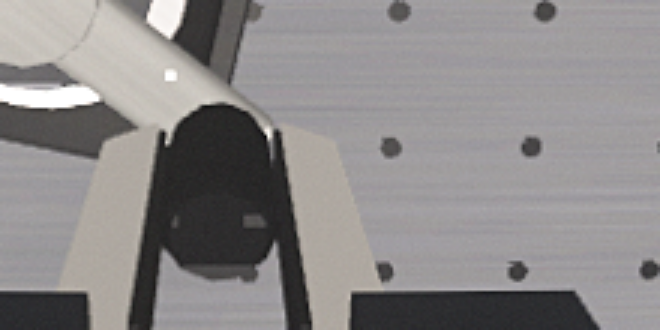

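```bash
python3 -m creep '[[-1,-0.17,-0.17,0,0],[-1,-0.14,-0.19,0,0],[-1,-0.11,-0.22,0,0],[-1,-0.07,-0.23,0,0],[-1,-0.03,-0.24,0,0],[-1,0.02,-0.24,0,0],[-1,0.06,-0.23,0,0],[-1,0.1,-0.22,0,0],[-1,0.13,-0.2,0,0],[-1,0,0,0,0]]' 25; python3 f.py
```

```text
clock: 13.68
tool_pos: [0.6054, 0.1294, 0.1518]
tool_rot: [[-1.0, 0.001, -0.002], [0.001, 1.0, 0.0], [0.002, 0.0, -1.0]]
wrist_force: [-6.0, 1.2, -4.6]
finger_gap: 0.0226
t 13.68 ang -41.9 R 0.0555 Ft -3.16 Fr -5.27 Fz -4.55
```

```bash
python3 -m creep '[[-1,0.17,-0.17,0,0],[-1,0.19,-0.14,0,0],[-1,0.22,-0.11,0,0],[-1,0.23,-0.07,0,0],[-1,0.24,-0.03,0,0],[-1,0.24,0.02,0,0],[-1,0.23,0.06,0,0],[-1,0.22,0.1,0,0],[-1,0.2,0.13,0,0],[-1,0,0,0,0]]' 25; python3 f.py
```

```text
clock: 14.52
tool_pos: [0.5287, 0.1234, 0.1522]
tool_rot: [[-1.0, -0.001, 0.001], [-0.001, 1.0, 0.001], [-0.001, 0.001, -1.0]]
wrist_force: [1.3, 7.8, -12.8]
finger_gap: 0.0224
t 14.52 ang -129.3 R 0.0557 Ft -3.90 Fr -6.83 Fz -12.84
```

```bash
python3 -m creep '[[-1,0.16,0.18,0.015,0],[-1,0.14,0.19,0,0],[-1,0.11,0.22,0,0],[-1,0.07,0.23,0,0],[-1,0.03,0.24,0,0],[-1,-0.02,0.24,0,0],[-1,-0.06,0.23,0,0],[-1,-0.1,0.22,0,0],[-1,-0.13,0.2,0,0],[-1,0,0,0,0]]' 25; python3 f.py
```

```text
clock: 15.35
tool_pos: [0.5224, 0.2024, 0.1516]
tool_rot: [[-1.0, -0.001, 0.001], [-0.001, 1.0, -0.0], [-0.001, -0.0, -1.0]]
wrist_force: [4.7, -1.8, -1.5]
finger_gap: 0.0222
t 15.35 ang 139.2 R 0.0549 Ft -1.74 Fr -4.72 Fz -1.49
```

```bash
python3 -m creep '[[-1,-0.17,0.17,0,0],[-1,-0.19,0.14,0,0],[-1,-0.22,0.11,0,0],[-1,-0.23,0.07,0,0],[-1,-0.24,0.03,0,0],[-1,-0.24,-0.02,0,0],[-1,-0.23,-0.06,0,0],[-1,-0.22,-0.1,0,0],[-1,-0.2,-0.13,0,0],[-1,0,0,0,0],[-1,0,0,0,0]]' 25; python3 f.py
```

```text
clock: 16.27
tool_pos: [0.5989, 0.2088, 0.1514]
tool_rot: [[-1.0, 0.001, -0.001], [0.001, 1.0, -0.001], [0.001, -0.001, -1.0]]
wrist_force: [-2.8, -7.4, 2.1]
finger_gap: 0.0224
t 16.27 ang 50.5 R 0.0548 Ft -2.57 Fr -7.47 Fz 2.06
```

```bash
python3 -m creep '[[-0.2,0,0,0,0],[0,0,0,0,0],[0,0,0,0,0],[0,0,0,-0.1,0],[0,0,0,-0.3,0],[0,0,0,-0.5,0],[0,0,0,-0.5,0],[0,0,0,-0.5,0],[0,0,0,-0.5,0],[0,0.5,-0.7,-0.1,0],[0,0.5,-0.7,0,0],[0,0.5,-0.7,0,0],[0,0,0,0,0]]' 20
python3 - <<'E'
from h import *
import pickle
s=snap('wrist','w4.png');pickle.dump(s,open('w4.pkl','wb'))
E
```

```text
clock: 17.35
tool_pos: [0.5368, 0.1202, 0.2535]
tool_rot: [[-1.0, 0.005, 0.001], [0.005, 1.0, -0.0], [-0.001, -0.0, -1.0]]
wrist_force: [0.4, -0.5, 0.3]
finger_gap: 0.0467
```

View pics/w4.png

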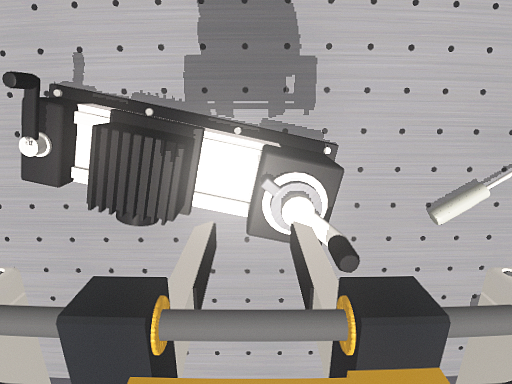

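```bash
python3 -m creep '[[0,0.2,-0.4,0,0],[0,0.2,-0.485,0,0],[0,0.22,-0.485,0,0],[0,0.22,-0.485,0,0],[0,0.22,-0.485,0,0],[0,0.22,-0.485,0,0],[0,0.22,-0.485,0,0],[0,0.22,-0.485,0,0],[0,0.22,-0.485,0,0],[0,0.22,-0.485,0,0],[0,0.2,-0.485,0,0],[0,0.1,-0.3,0,0],[0,0,0,0,0]]' 20
python3 - <<'E'
from h import *
import pickle
s=snap('wrist','w5.png');pickle.dump(s,open('w5.pkl','wb'));print(manip.get_obs()['joint_pos'])
E
```

```text
clock: 18.48
tool_pos: [0.4404, -0.0985, 0.2527]
tool_rot: [[-1.0, 0.002, 0.001], [0.002, 1.0, -0.0], [-0.001, -0.0, -1.0]]
wrist_force: [0.4, -0.5, 0.4]
finger_gap: 0.047
[-0.20760402  0.04738112  0.37013907  1.97675901 -0.01927708  1.11953154
  1.74027409]
```

View pics/w5.png

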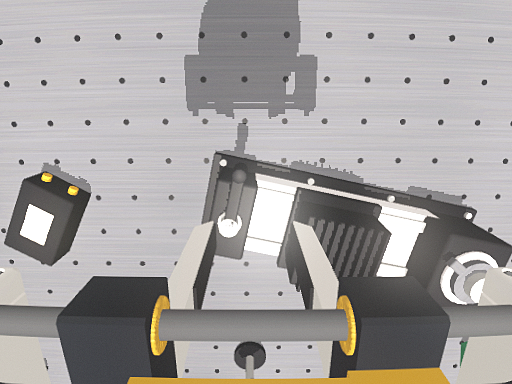

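Run:
```python
import cv2,numpy as np
a=cv2.imread('pics/w5.png')
cv2.imwrite('pics/z5.png',cv2.resize(a[150:250,190:290],(800,800),interpolation=cv2.INTER_CUBIC)[:600])
```

```text
(no output)
```

View pics/z5.png

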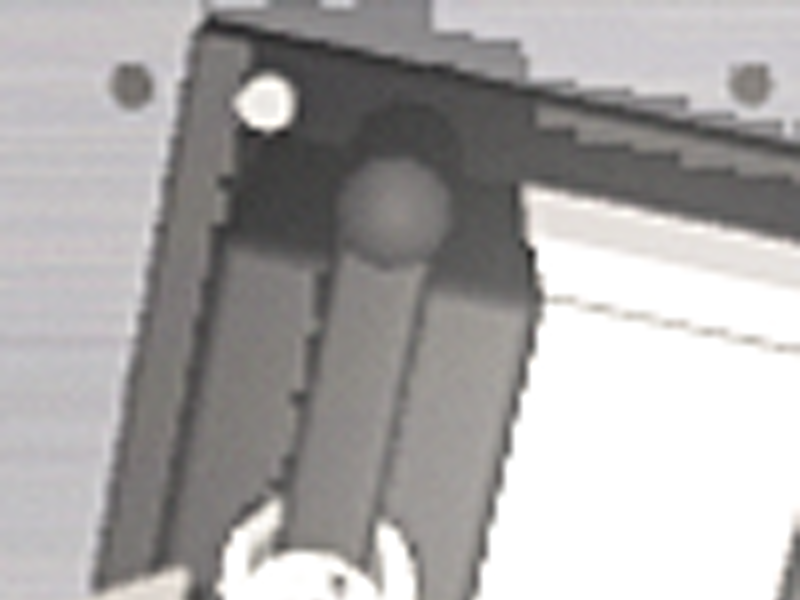

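Run:
```python
from h import *
import pickle
np.set_printoptions(precision=4,suppress=True)
S=pickle.load(open('S0.pkl','rb'));w=pickle.load(open('w1.pkl','rb'));w5=pickle.load(open('w5.pkl','rb'))
r=[ray(S['scene'],232.5,143.5),ray(S['side'],184.5,241.75),ray(w,18.3,105.8),ray(w5,239.4,176.25)]
print(*tri(r)); print(*tri(r[2:]))
print(atz(w5,239.4,176.25,.135),atz(w5,229,225,.115),atz(w5,229,225,.105))
```

```text
[ 0.4311 -0.1125  0.131 ] [np.float64(0.002076335516851281), np.float64(0.0026071343506278645), np.float64(0.0003335506232090169), np.float64(0.0014621392474321265)]
[ 0.4308 -0.111   0.1326] [np.float64(4.123164883998767e-05), np.float64(4.1231648839975914e-05)]
[ 0.4302 -0.1109  0.135 ] [ 0.4907 -0.1241  0.115 ] [ 0.4949 -0.125   0.105 ]
```

```bash
python3 -m creep '[[0,0.25,-0.34,0,0],[0,0,0,0,-0.893],[0,0,0,0.3,-0.893],[0,0,0,0.3,-0.893],[0,0,0,0.3,-0.893],[0,0,0,0.3,-0.893],[0,0,0,0.3,-0.893],[0,0,0,0.2,-0.893],[0,0,0,0,0],[0,0,0,0,0]]' 20
python3 - <<'E'
from h import *
import pickle
s=snap('wrist','w6.png');pickle.dump(s,open('w6.pkl','wb'));print(manip.get_obs()['joint_pos'])
E
```

```text
clock: 19.37
tool_pos: [0.431, -0.1095, 0.1839]
tool_rot: [[-0.907, -0.422, -0.0], [-0.422, 0.907, -0.0], [0.0, 0.0, -1.0]]
wrist_force: [-0.1, -0.3, -0.0]
finger_gap: 0.0473
[-0.16143553  0.11737467  0.36774578  2.0745205  -0.05149532  0.95765915
  2.23955117]
```

View pics/w6.png

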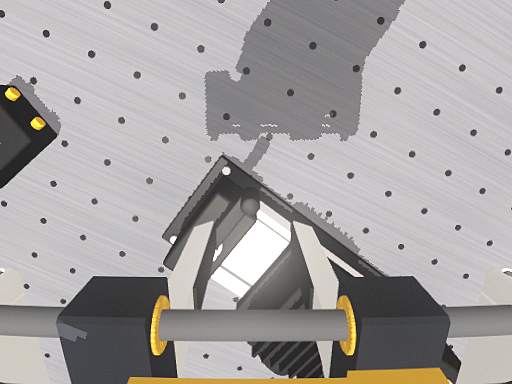

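Run:
```python
from h import *
import pickle
s=pickle.load(open('w6.pkl','rb'));print(atz(s,251,207,.134), proj(s,(.4305,-.112,.134)))
```

```text
[ 0.4298331  -0.11029181  0.134     ] (np.float64(248.68019974542517), np.float64(206.857365693153))
```

```bash
python3 -m creep '[[0,0.03,-0.02,0.3,0],[0,0,0,0.4,0],[0,0,0,0.4,0],[0,0,0,0.4,0],[0,0,0,0.25,0],[0,0,0,0.1,0],[0,0,0,0,0],[-0.4,0,0,0,0],[-0.6,0,0,0,0],[-1,0,0,0,0],[-1,0,0,0,0],[-1,0,0,0,0]]' 15
python3 - <<'E'
import numpy as np
R=.07;u=np.radians
X=np.array([-.907,-.422]);Y=np.array([-.422,.907])
a=167.3
for i in range(10):
    b=min(a+8,241.8);d=R*np.array([np.cos(u(b))-np.cos(u(a)),np.sin(u(b))-np.sin(u(a))])/.04
    print('%.1f [-1,%.2f,%.2f,0,0]'%(b,d@X,d@Y));a=b
E
```

```text
clock: 20.42
tool_pos: [0.4299, -0.1117, 0.11]
tool_rot: [[-0.906, -0.423, 0.001], [-0.423, 0.906, -0.0], [-0.001, -0.0, -1.0]]
wrist_force: [5.4, -4.8, -1.9]
finger_gap: 0.0169
175.3 [-1,0.14,-0.20,0,0]
183.3 [-1,0.11,-0.22,0,0]
191.3 [-1,0.07,-0.23,0,0]
199.3 [-1,0.04,-0.24,0,0]
207.3 [-1,0.01,-0.24,0,0]
215.3 [-1,-0.03,-0.24,0,0]
223.3 [-1,-0.06,-0.24,0,0]
231.3 [-1,-0.09,-0.23,0,0]
239.3 [-1,-0.12,-0.21,0,0]
241.8 [-1,-0.04,-0.06,0,0]
```

```bash
cat > g.py <<'E'
from h import *
o=manip.get_obs();p=np.array(o['tool_pos'])[:2]-[.4985,-.1272];a=np.arctan2(p[1],p[0]);f=np.array(o['wrist_force'])
print('t %.2f ang %.1f R %.4f Ft %.2f Fr %.2f Fz %.2f gap %.4f'%(o['clock'],np.degrees(a)%360,np.hypot(*p),-f[0]*np.sin(a)+f[1]*np.cos(a),f[0]*np.cos(a)+f[1]*np.sin(a),f[2],o['finger_gap']))
E
python3 g.py;python3 -m creep '[[-1,0.14,-0.2,0,0],[-1,0.11,-0.22,0,0],[-1,0.07,-0.23,0,0]]' >/dev/null; python3 g.py
```

```text
t 20.42 ang 167.2 R 0.0703 Ft 3.51 Fr -6.37 Fz -1.89 gap 0.0169
t 20.67 ang 190.9 R 0.0717 Ft -5.73 Fr 2.71 Fz 6.33 gap 0.0156
```

```bash
python3 -m creep '[[-1,0.04,-0.24,0,0],[-1,0.01,-0.24,0,0],[-1,-0.03,-0.24,0,0]]' >/dev/null; python3 g.py
```

```text
t 20.92 ang 214.5 R 0.0714 Ft -5.65 Fr -0.13 Fz 5.08 gap 0.0155
```

```bash
python3 -m creep '[[-1,-0.06,-0.24,0,0],[-1,-0.09,-0.23,0,0],[-1,0,0,0,0]]' >/dev/null; python3 g.py
```

```text
t 21.17 ang 231.5 R 0.0713 Ft 0.42 Fr 1.71 Fz 2.92 gap 0.0154
```

```bash
python3 -m creep '[[-1,-0.06,-0.11,0,0],[-1,-0.06,-0.1,0,0],[-1,0,0,0,0]]' >/dev/null; python3 g.py; python3 -m creep '[[-1,-0.05,-0.07,0,0],[-1,0,0,0,0]]' >/dev/null; python3 g.py
```

```text
t 21.42 ang 238.6 R 0.0706 Ft -0.87 Fr 0.74 Fz 2.21 gap 0.0150
t 21.58 ang 241.3 R 0.0703 Ft -0.81 Fr 0.65 Fz 2.76 gap 0.0153
```

```bash
python3 -m creep '[[-1,-0.06,-0.08,0,0],[-1,0,0,0,0]]' >/dev/null; python3 g.py; python3 -m creep '[[-1,0,0,0,0]]' >/dev/null; python3 g.py
```

```text
t 21.75 ang 242.9 R 0.0696 Ft -18.45 Fr -3.22 Fz 13.23 gap 0.0154
t 21.83 ang 242.9 R 0.0696 Ft -15.98 Fr -3.39 Fz 11.42 gap 0.0156
```

```bash
python3 -m creep '[[-0.5,0,0,0,0],[-0.1,0,0,0,0],[-0.1,0,0,0,0],[-0.1,0,0,-0.2,0],[-0.1,0,0,-0.5,0],[-0.1,0,0,-0.6,0],[-0.1,0,0,-0.6,0],[-0.1,0,0,-0.6,0],[-0.1,0,0,-0.6,0],[-0.1,0.7,0,-0.3,0],[-0.1,0.7,0,0,0],[-0.1,0,0,0,0]]'
python3 - <<'E'
from h import *
import pickle
s=snap('wrist','w7.png');t=snap('side','s7.png');v=snap('scene','sc7.png');pickle.dump((s,t,v),open('S7.pkl','wb'))
a=cv2.imread('pics/s7.png')[100:384,130:350];a=cv2.resize(a,None,fx=2,fy=2)
b=cv2.imread('pics/sc7.png')[110:270,120:400];cv2.imwrite('pics/sc7c.png',cv2.resize(b,None,fx=2.8,fy=2.8));cv2.imwrite('pics/s7c.png',a)
E
```

```text
clock: 22.83
tool_pos: [0.4144, -0.2169, 0.2472]
tool_rot: [[-0.908, -0.419, 0.002], [-0.419, 0.908, -0.0], [-0.002, -0.001, -1.0]]
wrist_force: [0.7, -0.2, 0.4]
finger_gap: 0.0422
```

View pics/w7.png

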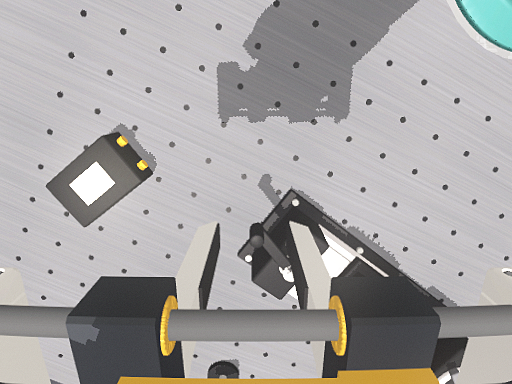

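View pics/s7c.png

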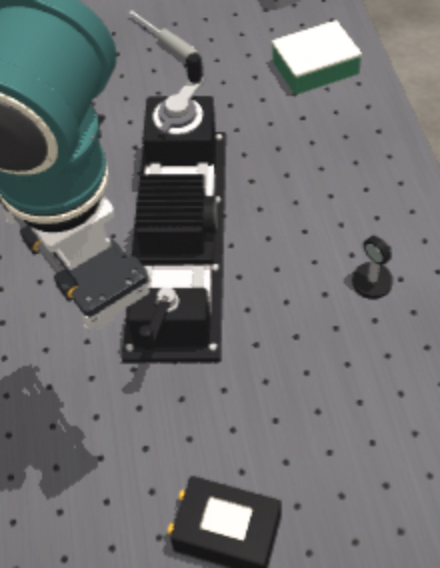

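View pics/sc7c.png

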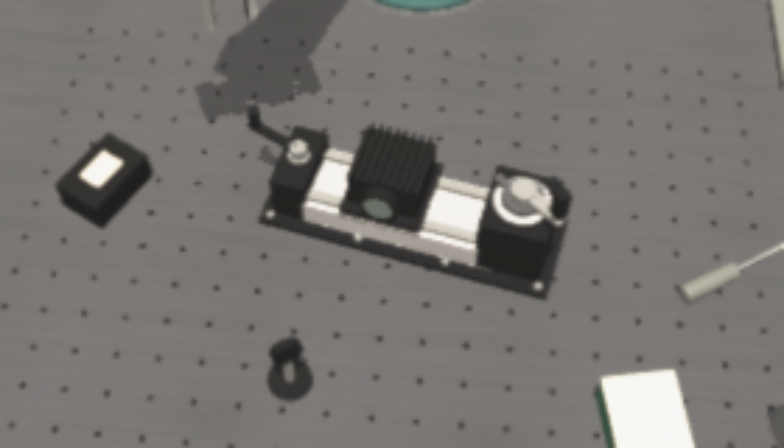

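Run:
```python
from h import *
import pickle
s,t,v=pickle.load(open('S7.pkl','rb'))
for p in [atz(v,120+254/2.8,110+110/2.8,.133),atz(s,256,232,.133)]:
    d=p[:2]-[.4985,-.1272];print(p,np.degrees(np.arctan2(d[1],d[0]))%360,np.hypot(*d))
p=atz(v,120+561/2.8,110+184/2.8,.182)  # handle top
d=p[:2]-[.564,.1665];print(p,np.degrees(np.arctan2(d[1],d[0])),np.hypot(*d))
```

```text
[ 0.46484947 -0.18845045  0.133     ] 241.2159404367096 0.06988545014809693
[ 0.45680185 -0.1925233   0.133     ] 237.44848021799328 0.07749754179346423
[0.58380886 0.20548602 0.182     ] 63.06479923658723 0.04372985674203624
```

Run:
```python
import cv2,numpy as np
a=cv2.imread('pics/w7.png');b=cv2.imread('pics/sc7.png')
c=lambda im,x,y:cv2.resize(im[y:y+40,x:x+40],(400,400),interpolation=cv2.INTER_CUBIC)
cv2.imwrite('pics/z7.png',np.hstack([c(a,238,215),c(b,295,160)]))
```

```text
(no output)
```

View pics/z7.png

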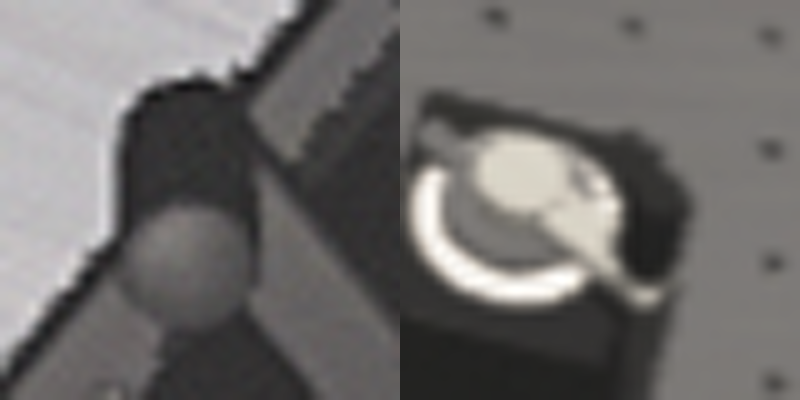

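Run:
```python
from h import *
import pickle
s,t,v=pickle.load(open('S7.pkl','rb'))
p=atz(s,257,241.5,.133)
d=p[:2]-[.4985,-.1272];print(p,np.degrees(np.arctan2(d[1],d[0]))%360,np.hypot(*d))
p=atz(v,295+24.5,160+17,.180);d=p[:2]-[.564,.1665];print(p,np.degrees(np.arctan2(d[1],d[0])),np.hypot(*d))
p=atz(v,295+24.5,160+27.5,.1385);d=p[:2]-[.564,.1665];print(p,np.degrees(np.arctan2(d[1],d[0])),np.hypot(*d))
```

```text
[ 0.46615593 -0.18700342  0.133     ] 241.59370807617174 0.06798961443599597
[0.58795032 0.20288161 0.18      ] 56.642752054474364 0.0435573070329746
[0.60163097 0.20826218 0.1385    ] 47.97869018372061 0.0562153871570611
```

Knob at about 241.5° against a stop at 242°, and the crank handle at roughly 48–57°, against 50.7° wanted. The gripper is clear of everything, so I'm handing in.

```bash
python3 -c "
from cell import manip
print(manip.sign_off())"
```

```text
the job is handed in; nothing more can be done
None
```

The crank was wound to its end stop, given two full turns clockwise and released, and the clamp lever was then swung over to its hard stop. I handed it in at about 23 s on the robot's clock, with the gripper clear of everything.

- **End stop:** contact came about 149° anticlockwise of the start, with the handle at about 50.7°. I pressed about 4° further once to confirm it. That took the arm about 6° onto the spring at 8.6 N, below the 15° / 14 N that counts as forcing.
- **Two turns:** I followed the handle round and it read 50.2° after the first turn and 50.5° after the second, so the error is within a degree or so. A wrist picture after release showed the crank still there, but it was taken before I moved the clamp.
- **Clamp:** the lever moved about 75° and met a firm stop at about 16 N (18 N at the peak). After release, the knob measured 241.2° from the scene camera and 241.6° from the wrist camera, against about 241.8° expected.
- **Bystanders:** the lens post, driver box and screwdriver looked unmoved in the last pictures. I judged this by eye and did not measure their positions.

Two results were less clean:
- **Handle check:** my last look at the crank handle was rough. Its top gave 57° at a radius of 44 mm instead of 55 mm, while its foot gave 48° at 56 mm. I relied on the wrist readings.
- **Vertical force:** while winding, the vertical wrist force briefly reached about 13 N, from a small height mismatch, well below the limit.

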